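# Take the sauce's temperature and put the thermometer on charge

### The arm

A 7-joint arm with a two-finger parallel gripper is mounted at the origin on a cart in front of the work surface, level with it; the furniture and walls round the work are solid. World frame = base frame: x ahead of the robot, y to its left, z up, the work surface at z = 0. Lengths are in mm, angles in rad, forces in N, time in s.
With the tool pointing down it reaches from about 425 to 925 mm from the base axis. Payload 6.8 kg.
Tool frame: the origin (TCP) lies on the centre line of the jaws, within the pads' length; the fingertips stand 17 mm ahead of it and the grasp point (between the pads) lies 2 mm behind it; z points along the fingers, y is the line along which they close (so a half turn about z gives the same grasp; the last joint's range is limited). The gripper opens to 88 mm and grips with 3 to 60 N. Pads are 20 mm wide; open, the fingers measure 115 mm over their backs; the gripper's body (75 mm by 178 mm) begins 61 mm behind the grasp point.
Start: joints at [-1.233, 0.477, 0.022, 1.555, -0.011, 1.109, -0.083], TCP at [291.045, 609.048, 239.664] pointing down, gripper open.
Joint ranges: [-2.96, 2.96], [-0.34, 2.1], [-1.41, 1.46], [0.24, 2.44], [-1.37, 4.51], [0.17, 1.92], [-2.96, 2.96]. Speed limits (rad/s): [2.39, 2.39, 3.14, 3.14, 3.14, 3.14, 3.14].

### API

Orientations are given as a unit quaternion [x, y, z, w].
In Python, from cell import * gives the robot as it stands.
- The arm moves only by the tool drive_tool, never from a script. Its argument "moves" is a list of rows, each an object of numbers: "tx", "ty", "tz": the shift along the tool's x, y, z in m; "spin": the turn about the tool's z in rad; "fingers": the closure, from -1 (fully open) to 1 (shut). A call has 1 to 20 rows; each row is the pose to reach, as a shift and turn from the pose commanded when the call began, along the tool's axes at that moment; what a row does not reach only later rows make up. A row lasts 1/10 s, in which the tool goes at most 50 mm and 8.59 degrees, less where a joint would pass 70% of its speed; a pose out of reach is approached as far as the arm can. A call with a gripper value outside its range is refused whole. The fingers move at their own pace and stop on an object; "grip_force" is the grip in N (left out, the last holds). Time passes only in rows, so rows that repeat a pose let the fingers close. It gives the time, the measured TCP pose, the force, the opening and the grip force at its end, in the units of the state.
- state(): the state, without advancing time (a new reading comes with each control period).
- snapshot(name): name is "scene" or "top" or "wrist"; returns the picture (420x560x3 uint8, red, green, blue); there is no depth.
- get_calibration(name): a dict with "fx", "fy", "cx", "cy" (pixels), "extrinsics" (4x4, takes a point from world to camera coordinates). Camera axes: x right, y down, z forward; pixel columns grow to the right and rows downward; lengths in mm; the calibration is good to about 2 mm. A picture is of the moment at which its call begins: read the wrist's pose just before it. get_calibration takes no time and is no camera call; for the wrist camera it gives the pose at the moment of the call.
- job_done(): hands the job in; it is judged then, once.
The state is a dict: "t": time; "qpos": joint angles; "qd": joint speeds; "joint_torque": joint torques, N m; "ee_pos": TCP position; "ee_rot": TCP orientation; "wrist_force": force on the tool from outside, world axes, zero at the start; "wrist_torque": the same for the moment, N m; "opening": opening from 0.0 (shut) to 1.0 (fully open); "grasp_force": force on a finger pad.
Only numpy, scipy, OpenCV 4.12 (cv2) and the standard library are available. Lean on these libraries where they do the work, as an engineer would, in place of code of your own. Each camera call takes 0.05 s, during which the arm holds its last target. There are 200 camera calls.

### The job

Pick up the yellow infrared thermometer, point its nose at the middle of the red sauce in its white ramekin from about 14 cm away (nose to sauce) and hold it still there for two seconds. Then plug it fully down into the socket of the grey charging base and let go. Do not drop the thermometer, do not touch any ramekin with it, and leave the ramekins and the other things where they are.

Things in the scene. Friction and masses are not known exactly. Their poses are not given: they have to be found in the camera images.
- thermo: infrared thermometer, 0.25 kg, standing upright by itself at the start: yellow handle, black collar 60 x 46 mm (29 to 39 mm up), black rectangular plug 50 (x) x 38 (y) x 29 mm at the bottom. A grey head 32 mm wide slants forward and down at 45 degrees from the handle's front, ending in a round black nose. Origin: centre of the underside; x forward (nose side), z up
- thermo_grip (a point): centre of the upper handle, 135 mm above the underside of the plug, the place to grip from above across the 34 mm width (along y). The yellow handle is 40 (x) x 34 (y) mm with flat sides and reaches from 39 to 165 mm above the underside; a dark display is on its back (-x). Axes as thermo
- thermo_nose: the black nose of the thermometer, 29 mm across; origin at the centre of its front face, fixed 56.6 mm forward (x) of and 66.6 mm below thermo_grip. Its x axis is the line of sight: it leaves the nose forward and 45 degrees downward when the thermometer is upright; y as the thermometer's
- thermo_foot (a point): centre of the underside of the thermometer's plug, axes as thermo
- ramekin_red: loose white ramekin with red sauce in it, 69 mm across the rim, 42 mm high; origin at the centre of its underside, z up. It may stand in any place of the row of three ramekins
- sauce_middle (a point): middle of the surface of the red sauce, 34 mm above the underside of its ramekin
- ramekin_white: bystander: the same ramekin with white sauce, origin at its underside
- ramekin_empty: bystander: the same ramekin, empty, origin at its underside
- charging_base: grey charging base fixed to the counter, block 96 (x) x 82 (y) x 38 mm high on a black skirt 106 x 92 x 10 mm; in the middle of its top a rectangular socket 54 (x) x 42 (y) mm, 26 mm deep, mouth bevelled by 3 mm. The plug fits with 2 mm play on each side, long side along x, either way round. Origin: centre of the underside, z up
- socket_mouth (a point): centre of the socket's mouth, at the top face of the charging base (38 mm above its underside); axes as the base
- socket_floor (a point): centre of the socket's floor, 26 mm below the mouth; the plug's underside rests here when it is fully home (the collar is then 3 mm above the base); axes as the base
- sauce_yellow: bystander: yellow squeeze bottle, 58 mm across, 190 mm high, origin at its underside
- spice_jar: bystander: jar with black lid, 65 mm across, 94 mm high, origin at its underside
Mind the look-alikes: they are no part of the job. What is shaped like the ramekin_red but orange is not meant.

How it is judged:
By the outcome, as a careful person would: the job done as asked, in the order asked, and still so for the second after the job is handed in, with the robot touching nothing.
It also fails if it takes over 48 s, if anything falls off the work surface, if the arm or the gripper's body presses on something with over 40 N, if the wrist force passes 120 N, or if a joint passes its speed limit or range.

## Working session

There is one attempt and no reset: what is moved stays moved. The work goes in short steps, Python scripts to look and compute and a tool call to move; the robot and the scene stay as the last step left them, time stands still between calls to the robot, and variables do not carry over. Pictures are saved under pics/ and viewed, at most 10 in all, crops included, and the job is handed in when it is done.

Besides the shell and the picture viewer there is one more tool, called after "Call:" in YAML: its name, and indented under it one key for each argument. drive_tool: Moves the arm, as the interface text tells. Its arguments: {"type":"object","properties":{"moves":{"type":"array"},"grip_force":{"type":"number"}},"required":["moves"]}

```bash
mkdir -p pics; python3 - <<'E'
from cell import *
import cv2,numpy as np
s=state();print(s['t'],s['ee_pos'],s['ee_rot'],s['opening'])
for n in ("scene","top"):
    im=snapshot(n);cv2.imwrite(f"pics/{n}0.png",im[:,:,::-1]);c=get_calibration(n)
    print(n,c['fx'],c['cx'],c['cy'],np.round(c['extrinsics'],3).tolist())
E
```

```text
0.0 [290.7987647  608.51096963 238.67707466] [ 2.21038250e-01  9.75264722e-01 -8.91045810e-04 -1.38307259e-04] 1.0010861113511793
scene 387.9253513307106 281.5460050581669 209.13637494975387 [[0.723, -0.69, -0.0, -499.108], [-0.372, -0.389, -0.843, 248.07], [0.582, 0.61, -0.538, 927.325], [0.0, 0.0, 0.0, 1.0]]
top 494.12459594581225 280.5857249656955 210.57604802463163 [[-0.0, -1.0, 0.013, -137.301], [-0.989, -0.002, -0.147, 574.796], [0.147, -0.013, -0.989, 1196.362], [0.0, 0.0, 0.0, 1.0]]
```

View pics/scene0.png

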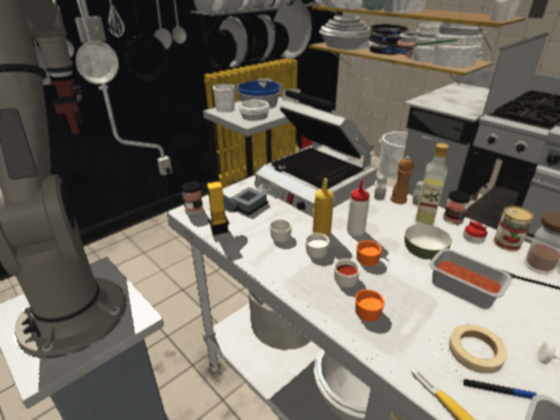

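View pics/top0.png

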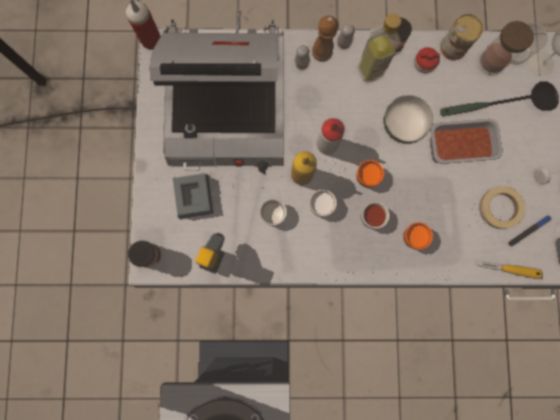

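Scene: the thermometer is at (217,205), and in the top view its yellow top is at (207,257) with the nose towards (217,240). The grey base is at (193,196) in the top view. The red ramekin is at (376,215), white at (324,204), empty at (273,213). The orange ones are decoys.

```bash
cat > h.py <<'E'
from cell import *
import cv2,numpy as np
from scipy.spatial.transform import Rotation as R
def ray(c,u,v,z):
    E=np.array(c['extrinsics']);r=E[:3,:3];o=-r.T@E[:3,3]
    d=r.T@np.array([(u-c['cx'])/c['fx'],(v-c['cy'])/c['fy'],1]);return o+d*(z-o[2])/d[2]
def proj(c,p):
    E=np.array(c['extrinsics']);q=E[:3,:3]@np.array(p)+E[:3,3];return np.array([c['fx']*q[0]/q[2]+c['cx'],c['fy']*q[1]/q[2]+c['cy']])
def totool(d):
    return R.from_quat(state()['ee_rot']).inv().apply(d)
E
python3 - <<'E'
from h import *
c=get_calibration('top')
for n,u,v,z in [('thermo top',207,257,165),('base top',193,196,38),('red',376,215,34),('white',324,204,42),('empty',273,213,42),('spice',144,254,94),('bottle',305,160,190),('nosehead',216,240,100)]:print(n,ray(c,u,v,z).round())
im=cv2.imread('pics/top0.png');cv2.imwrite('pics/crop0.png',cv2.resize(im[160:290,130:300],None,fx=4.5,fy=4.5,interpolation=cv2.INTER_CUBIC))
w=get_calibration('wrist');E=np.array(w['extrinsics']);s=state();rt=R.from_quat(s['ee_rot'])
print('tool axes',rt.as_matrix().round(3).tolist())
print('cam in tool',rt.inv().apply(-E[:3,:3].T@E[:3,3]-s['ee_pos']).round(1),(rt.as_matrix().T@E[:3,:3].T).round(3).tolist(),w['fx'],w['cx'],w['cy'])
E
```

```text
thermo top [452.  28. 165.]
base top [612.  84.  38.]
red [ 565. -378.   34.]
white [ 592. -246.   42.]
empty [ 569. -118.   42.]
spice [463. 187.  94.]
bottle [ 668. -190.  190.]
nosehead [496.  17. 100.]
tool axes [[-0.902, 0.431, -0.001], [0.431, 0.902, -0.001], [-0.0, -0.002, -1.0]]
cam in tool [  81.6    0.4 -145.9] [[-0.0, -0.956, -0.294], [1.0, -0.001, 0.001], [-0.001, -0.294, 0.956]] 320.3472080128495 280.48550052768405 205.95055272713418
```

View pics/crop0.png

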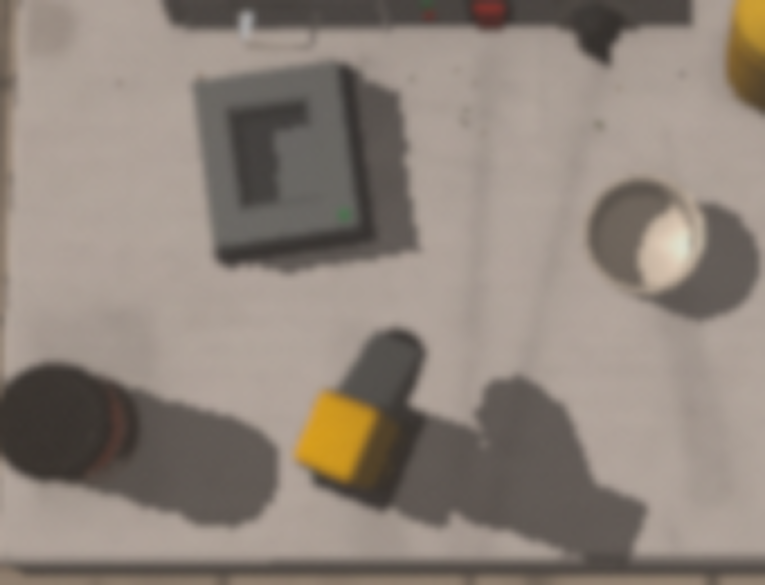

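The thermometer's top is at (340,437) in the crop, nose up and to the right, so its yaw is about -25°. The base centre is about (280,160) with yaw about +8°. The tool's yaw already suits the grasp, so I'll go above the thermometer for a closer look.

Call:
drive_tool:
  moves:
    - {"tx": -0.395,"ty": -0.454,"tz": -0.02}
    - {"tx": -0.395,"ty": -0.454,"tz": -0.02}
    - {"tx": -0.395,"ty": -0.454,"tz": -0.02}
    - {"tx": -0.395,"ty": -0.454,"tz": -0.02}
    - {"tx": -0.395,"ty": -0.454,"tz": -0.02}
    - {"tx": -0.395,"ty": -0.454,"tz": -0.02}
    - {"tx": -0.395,"ty": -0.454,"tz": -0.02}
    - {"tx": -0.395,"ty": -0.454,"tz": -0.02}
    - {"tx": -0.395,"ty": -0.454,"tz": -0.02}
    - {"tx": -0.395,"ty": -0.454,"tz": -0.02}
    - {"tx": -0.395,"ty": -0.454,"tz": -0.02}
    - {"tx": -0.395,"ty": -0.454,"tz": -0.02}
    - {"tx": -0.395,"ty": -0.454,"tz": -0.02}
    - {"tx": -0.395,"ty": -0.454,"tz": -0.02}
    - {"tx": -0.395,"ty": -0.454,"tz": -0.02}
    - {"tx": -0.395,"ty": -0.454,"tz": -0.02}

```text
validation failed for argument at $.mo...
```

```bash
python3 - <<'E'
from h import *
s=state();c=get_calibration('wrist');im=snapshot('wrist')[:,:,::-1].copy();cv2.imwrite('pics/w1.png',im)
print(s['t'],s['ee_pos'],R.from_quat(s['ee_rot']).as_matrix().round(3).tolist(),s['qpos'])
hsv=cv2.cvtColor(im,cv2.COLOR_BGR2HSV);m=cv2.inRange(hsv,(15,120,90),(35,255,255))
for k in cv2.findContours(m,0,2)[0]:
    if cv2.contourArea(k)>300: print(cv2.contourArea(k),cv2.boundingRect(k),cv2.minAreaRect(k))
print('proj',proj(c,s['ee_pos']))
np.save('c1.npy',c,allow_pickle=True)
E
```

```text
0.1 [290.83532436 608.56719906 238.81170653] [[-0.902, 0.431, -0.001], [0.431, 0.902, -0.001], [-0.0, -0.002, -1.0]] [-1.23309678  0.47768744  0.02235705  1.55632324 -0.01152988  1.10931041
 -0.0830959 ]
591.5 (85, 311, 31, 62) ((95.71707916259766, 339.55364990234375), (19.211339950561523, 64.84444427490234), 20.2248592376709)
proj [279.47616088 274.64674272]
```

View pics/w1.png

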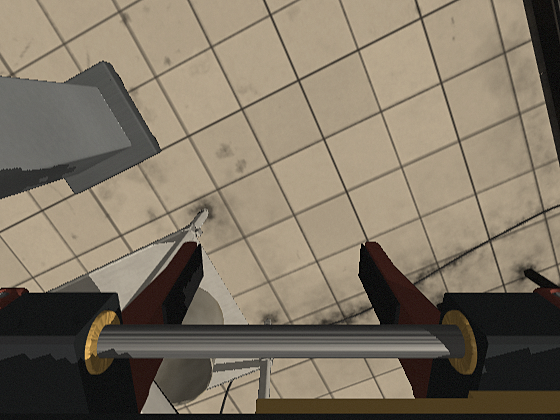

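The move call was refused, so the picture shows only the floor below the start pose, with the fingers at (180,300) and (390,300). I'll send the rows again with all fields given.

Call:
drive_tool:
  moves:
    - {"tx": -0.395,"ty": -0.454,"tz": -0.02,"spin": 0.0,"fingers": -1.0}
    - {"tx": -0.395,"ty": -0.454,"tz": -0.02,"spin": 0.0,"fingers": -1.0}
    - {"tx": -0.395,"ty": -0.454,"tz": -0.02,"spin": 0.0,"fingers": -1.0}
    - {"tx": -0.395,"ty": -0.454,"tz": -0.02,"spin": 0.0,"fingers": -1.0}

```text
t: 0.55
ee_pos: [344.6, 414.2, 246.0]
ee_rot: [0.221, 0.975, -0.0, -0.0]
wrist_force: [0.7, -0.3, -0.2]
opening: 0.996
grasp_force: 0.0
```

Call:
drive_tool:
  moves:
    - {"tx": -0.263,"ty": -0.302,"tz": -0.012,"spin": 0.0,"fingers": -1.0}
    - {"tx": -0.263,"ty": -0.302,"tz": -0.012,"spin": 0.0,"fingers": -1.0}
    - {"tx": -0.263,"ty": -0.302,"tz": -0.012,"spin": 0.0,"fingers": -1.0}
    - {"tx": -0.263,"ty": -0.302,"tz": -0.012,"spin": 0.0,"fingers": -1.0}
    - {"tx": -0.263,"ty": -0.302,"tz": -0.012,"spin": 0.0,"fingers": -1.0}
    - {"tx": -0.263,"ty": -0.302,"tz": -0.012,"spin": 0.0,"fingers": -1.0}
    - {"tx": -0.263,"ty": -0.302,"tz": -0.012,"spin": 0.0,"fingers": -1.0}
    - {"tx": -0.263,"ty": -0.302,"tz": -0.012,"spin": 0.0,"fingers": -1.0}
    - {"tx": -0.263,"ty": -0.302,"tz": -0.012,"spin": 0.0,"fingers": -1.0}
    - {"tx": -0.263,"ty": -0.302,"tz": -0.012,"spin": 0.0,"fingers": -1.0}
    - {"tx": -0.263,"ty": -0.302,"tz": -0.012,"spin": 0.0,"fingers": -1.0}

```text
t: 1.65
ee_pos: [451.1, 31.8, 258.1]
ee_rot: [0.22, 0.975, 0.0, -0.0]
wrist_force: [-0.2, -0.1, 0.7]
opening: 0.996
grasp_force: 0.0
```

```bash
python3 - <<'E'
from h import *
s=state();c=get_calibration('wrist');im=snapshot('wrist')[:,:,::-1].copy();cv2.imwrite('pics/w2.png',im)
print(s['t'],s['ee_pos'],R.from_quat(s['ee_rot']).as_matrix().round(3).tolist(),s['qpos'].round(2))
hsv=cv2.cvtColor(im,cv2.COLOR_BGR2HSV);m=cv2.inRange(hsv,(15,120,90),(35,255,255))
for k in cv2.findContours(m,0,2)[0]:
    if cv2.contourArea(k)>300: print(cv2.contourArea(k),cv2.boundingRect(k),cv2.minAreaRect(k))
np.save('c2.npy',c,allow_pickle=True)
E
```

```text
1.65 [451.10777256  31.7808582  258.06617956] [[-0.903, 0.43, -0.001], [0.43, 0.903, 0.0], [0.001, 0.0, -1.0]] [-0.55  0.08  0.37  2.06 -0.03  1.01  0.96]
1386.0 (194, 358, 37, 56) ((212.58303833007812, 385.3905944824219), (30.039031982421875, 59.156620025634766), 10.619654655456543)
592.0 (85, 311, 32, 62) ((96.00332641601562, 339.5369873046875), (20.011154174804688, 64.8201904296875), 21.447736740112305)
2470.5 (264, 172, 44, 68) ((285.2506103515625, 205.51246643066406), (66.7666015625, 42.39704132080078), 87.1375961303711)
```

View pics/w2.png

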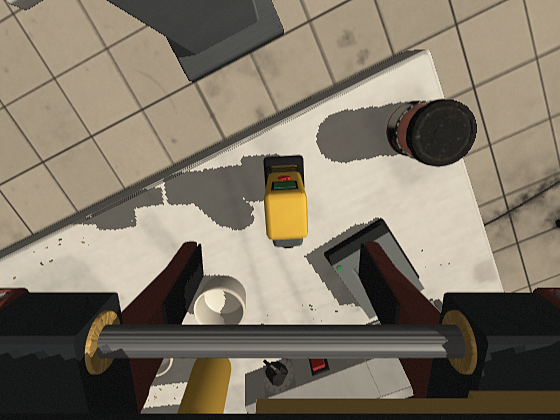

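The yellow handle top is at about (286,215), display on the robot side, with the nose (287,243) pointing forward. It is aligned with the fingers to within a few degrees. The base is at (375,255), partly hidden by a finger.

```bash
python3 - <<'E'
from h import *
c=np.load('c2.npy',allow_pickle=True).item();im=cv2.imread('pics/w2.png')
hsv=cv2.cvtColor(im,cv2.COLOR_BGR2HSV);m=cv2.inRange(hsv,(15,120,90),(35,255,255))[:, :]
m[:,:250]=0
L=[];Q=[]
for r in range(172,246,3):
    x=np.where(m[r]>0)[0]
    if len(x):print(r,x.min(),x.max(),end=' | ')
for r in range(205,232):
    x=np.where(m[r]>0)[0];L.append(ray(c,x.min()-.5,r,165)[:2]);Q.append(ray(c,x.max()+.5,r,165)[:2])
for P in (L,Q):
    vx,vy,x,y=cv2.fitLine(np.array(P,np.float32),2,0,.01,.01).ravel();print('yaw',np.degrees(np.arctan2(vy,vx)),x,y)
print('width',np.linalg.norm(np.array(L)[13]-np.array(Q)[13]))
f=ray(c,287,240.5,165);print('front',f)
s=state();print('tool', [totool(ray(c,287,r,165)-s['ee_pos']).round(1) for r in (190,213,240.5)])
E
```

```text
172 287 298 | 175 269 300 | 178 268 301 | 181 268 301 | 184 267 302 | 187 269 303 | 190 270 304 | 193 268 305 | 196 265 306 | 199 265 306 | 202 265 306 | 205 264 306 | 208 265 306 | 211 266 306 | 214 266 306 | 217 265 307 | 220 266 307 | 223 267 307 | 226 267 307 | 229 267 307 | 232 267 307 | 235 267 306 | 238 269 302 | yaw -21.767483 448.09927 20.942001
yaw -21.179276 462.1911 50.48964
width 33.17428125594795
front [472.72138812  28.01559925 165.        ]
tool [array([20.7,  5.4, 93.1]), array([ 2.1,  5.5, 93.1]), array([-21.3,   5.6,  93.1])]
```

Call:
drive_tool:
  moves:
    - {"tx": -0.001,"ty": 0.0055,"tz": 0.0,"spin": -0.07,"fingers": -1.0}
    - {"tx": -0.001,"ty": 0.0055,"tz": 0.03,"spin": -0.07,"fingers": -1.0}
    - {"tx": -0.001,"ty": 0.0055,"tz": 0.06,"spin": -0.07,"fingers": -1.0}
    - {"tx": -0.001,"ty": 0.0055,"tz": 0.09,"spin": -0.07,"fingers": -1.0}
    - {"tx": -0.001,"ty": 0.0055,"tz": 0.115,"spin": -0.07,"fingers": -1.0}
    - {"tx": -0.001,"ty": 0.0055,"tz": 0.125,"spin": -0.07,"fingers": -1.0}
    - {"tx": -0.001,"ty": 0.0055,"tz": 0.125,"spin": -0.07,"fingers": -1.0}
    - {"tx": -0.001,"ty": 0.0055,"tz": 0.125,"spin": -0.07,"fingers": 0.0}
    - {"tx": -0.001,"ty": 0.0055,"tz": 0.125,"spin": -0.07,"fingers": 0.0}
    - {"tx": -0.001,"ty": 0.0055,"tz": 0.125,"spin": -0.07,"fingers": 0.5}
    - {"tx": -0.001,"ty": 0.0055,"tz": 0.125,"spin": -0.07,"fingers": 1.0}
    - {"tx": -0.001,"ty": 0.0055,"tz": 0.125,"spin": -0.07,"fingers": 1.0}
    - {"tx": -0.001,"ty": 0.0055,"tz": 0.125,"spin": -0.07,"fingers": 1.0}
    - {"tx": -0.001,"ty": 0.0055,"tz": 0.125,"spin": -0.07,"fingers": 1.0}
  grip_force: 40

```text
t: 3.1
ee_pos: [454.8, 35.0, 133.4]
ee_rot: [0.187, 0.982, 0.0, 0.0]
wrist_force: [0.1, 0.2, 0.4]
opening: 0.405
grasp_force: 0.0
```

Call:
drive_tool:
  moves:
    - {"tx": 0,"ty": 0,"tz": 0.0,"spin": 0,"fingers": 1.0}
    - {"tx": 0,"ty": 0,"tz": 0.0,"spin": 0,"fingers": 1.0}
    - {"tx": 0,"ty": 0,"tz": 0.0,"spin": 0,"fingers": 1.0}
    - {"tx": 0,"ty": 0,"tz": -0.005,"spin": 0,"fingers": 1.0}
    - {"tx": 0,"ty": 0,"tz": -0.02,"spin": 0,"fingers": 1.0}
    - {"tx": 0,"ty": 0,"tz": -0.045,"spin": 0,"fingers": 1.0}
    - {"tx": 0,"ty": 0,"tz": -0.07,"spin": 0,"fingers": 1.0}
    - {"tx": 0,"ty": 0,"tz": -0.09,"spin": 0,"fingers": 1.0}
    - {"tx": 0,"ty": 0,"tz": -0.1,"spin": 0,"fingers": 1.0}
    - {"tx": 0,"ty": 0,"tz": -0.1,"spin": 0,"fingers": 1.0}

```text
t: 4.1
ee_pos: [455.2, 35.2, 234.2]
ee_rot: [0.187, 0.982, 0.001, 0.001]
wrist_force: [0.3, 0.1, -2.4]
opening: 0.386
grasp_force: 39.9
```

```bash
python3 - <<'E'
from h import *
s=state();print(s['t'],s['ee_pos'],s['opening'],s['grasp_force'],s['wrist_force'],s['wrist_torque'],R.from_quat(s['ee_rot']).as_matrix().round(3).tolist())
# refine red sauce from saved top and scene pictures
for n in('top','scene'):
    c=get_calibration(n);im=cv2.imread(f'pics/{n}0.png');hsv=cv2.cvtColor(im,cv2.COLOR_BGR2HSV)
    m=cv2.inRange(hsv,(0,110,50),(7,255,200))|cv2.inRange(hsv,(174,110,50),(180,255,200))
    box=dict(top=(350,190,400,240),scene=(325,250,368,290))[n];k=np.zeros_like(m);k[box[1]:box[3],box[0]:box[2]]=1;m*=k
    for q in cv2.findContours(m,0,2)[0]:
        if cv2.contourArea(q)>20:
            e=cv2.fitEllipse(q);print(n,cv2.contourArea(q),np.round(e[0],1),np.round(e[1],1),ray(c,*e[0],34).round(1))
    wm=cv2.imwrite(f'pics/m_{n}.png',cv2.resize(im[box[1]-10:box[3]+10,box[0]-10:box[2]+10],None,fx=6,fy=6))
im=snapshot('wrist');cv2.imwrite('pics/w3.png',im[:,:,::-1]);np.save('c3.npy',get_calibration('wrist'),allow_pickle=True)
E
```

```text
4.1 [455.23118974  35.18110808 234.20084974] 0.38587819488581254 39.93152618408203 [ 0.3123392   0.09348923 -2.3824955 ] [ 0.00990356  0.00475476 -0.00400515] [[-0.93, 0.367, 0.002], [0.367, 0.93, 0.001], [-0.001, 0.002, -1.0]]
top 296.5 [374.8 215.3] [18.9 20.6] [ 564.8 -375.4   34. ]
scene 126.0 [346.8 269.8] [ 8.9 18.9] [ 562.9 -378.2   34. ]
```

View pics/w3.png

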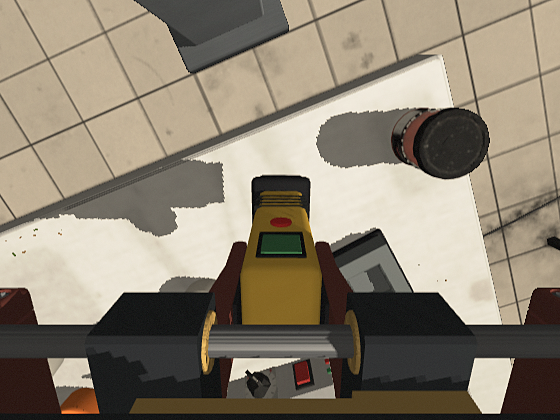

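The thermometer is held straight between the fingers, with its collar centred at (281,185). Both views agree that the sauce is at about (564,-377). I'll aim from the robot's side at yaw -34°.

Call:
drive_tool:
  moves:
    - {"tx": -0.005,"ty": -0.015,"tz": 0.0,"spin": 0.01,"fingers": 1.0}
    - {"tx": -0.015,"ty": -0.046,"tz": 0.0,"spin": 0.03,"fingers": 1.0}
    - {"tx": -0.027,"ty": -0.083,"tz": 0.0,"spin": 0.06,"fingers": 1.0}
    - {"tx": -0.039,"ty": -0.12,"tz": 0.0,"spin": 0.09,"fingers": 1.0}
    - {"tx": -0.051,"ty": -0.157,"tz": 0.0,"spin": 0.12,"fingers": 1.0}
    - {"tx": -0.063,"ty": -0.194,"tz": 0.005,"spin": 0.15,"fingers": 1.0}
    - {"tx": -0.075,"ty": -0.231,"tz": 0.015,"spin": 0.18,"fingers": 1.0}
    - {"tx": -0.087,"ty": -0.268,"tz": 0.025,"spin": 0.2,"fingers": 1.0}
    - {"tx": -0.096,"ty": -0.295,"tz": 0.032,"spin": 0.215,"fingers": 1.0}
    - {"tx": -0.101,"ty": -0.307,"tz": 0.036,"spin": 0.218,"fingers": 1.0}
    - {"tx": -0.101,"ty": -0.31,"tz": 0.036,"spin": 0.218,"fingers": 1.0}
    - {"tx": -0.101,"ty": -0.31,"tz": 0.036,"spin": 0.218,"fingers": 1.0}
    - {"tx": -0.101,"ty": -0.31,"tz": 0.036,"spin": 0.218,"fingers": 1.0}

```text
t: 5.45
ee_pos: [434.7, -289.5, 197.0]
ee_rot: [0.292, 0.956, 0.0, -0.0]
wrist_force: [0.1, 0.1, -2.2]
opening: 0.384
grasp_force: 39.9
```

```bash
python3 - <<'E'
from h import *
s=state();r=R.from_quat(s['ee_rot']).as_matrix();print(s['t'],s['ee_pos'],s['opening'],s['grasp_force'],r.round(3).tolist())
f=-r[:,0];d=-r[:,2]
nose=s['ee_pos']+r[:,2]*65+f*(56.6-.8);S=np.array([564,-377,34.]);los=(f-d)/2**.5
print('nose',nose,'dist',np.linalg.norm(S-nose),'miss',np.linalg.norm(np.cross(S-nose,los)),'hit',nose+los*(34-nose[2])/los[2])
ims=[]
for n in('top','scene'):
    im=snapshot(n)[:,:,::-1].copy();cv2.imwrite(f'pics/{n}4.png',im);c=get_calibration(n);print(n,proj(c,nose),proj(c,S))
    u,v=proj(c,(nose+S)/2).astype(int);ims.append(cv2.resize(im[max(0,v-60):v+60,u-60:u+60],(400,400),interpolation=cv2.INTER_CUBIC))
    print(u-60,v-60)
cv2.imwrite('pics/aim.png',np.hstack(ims))
E
```

```text
5.45 [ 434.70177656 -289.48748592  196.98984884] 0.38444305919882543 39.9315869808197 [[-0.829, 0.559, -0.001], [0.559, 0.829, 0.001], [0.001, 0.0, -1.0]]
nose [ 480.93281919 -320.61599069  131.93335886] dist 140.25068916811952 miss 1.9189998801441541 hit [ 562.00096468 -375.20642801   34.        ]
top [360.72640945 245.37459539] [375.4776263  215.55359698]
308 169
scene [310.45958397 243.28237955] [346.69972459 269.37105438]
269 196
```

View pics/aim.png

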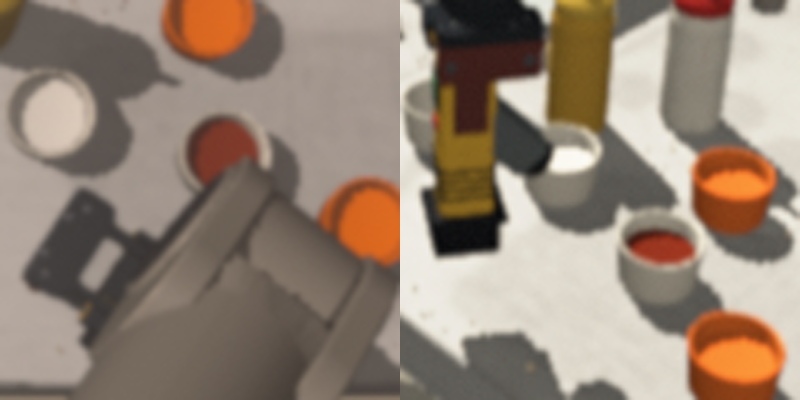

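The nose at (540,158) in the right panel sits where computed and points at the red sauce (660,248). I'll nudge 2 mm and hold.

Call:
drive_tool:
  moves:
    - {"tx": -0.002,"ty": 0,"tz": 0,"spin": 0,"fingers": 1}
    - {"tx": -0.002,"ty": 0,"tz": 0,"spin": 0,"fingers": 1}
    - {"tx": -0.002,"ty": 0,"tz": 0,"spin": 0,"fingers": 1}
    - {"tx": -0.002,"ty": 0,"tz": 0,"spin": 0,"fingers": 1}
    - {"tx": -0.002,"ty": 0,"tz": 0,"spin": 0,"fingers": 1}
    - {"tx": -0.002,"ty": 0,"tz": 0,"spin": 0,"fingers": 1}
    - {"tx": -0.002,"ty": 0,"tz": 0,"spin": 0,"fingers": 1}
    - {"tx": -0.002,"ty": 0,"tz": 0,"spin": 0,"fingers": 1}
    - {"tx": -0.002,"ty": 0,"tz": 0,"spin": 0,"fingers": 1}
    - {"tx": -0.002,"ty": 0,"tz": 0,"spin": 0,"fingers": 1}
    - {"tx": -0.002,"ty": 0,"tz": 0,"spin": 0,"fingers": 1}
    - {"tx": -0.002,"ty": 0,"tz": 0,"spin": 0,"fingers": 1}
    - {"tx": -0.002,"ty": 0,"tz": 0,"spin": 0,"fingers": 1}
    - {"tx": -0.002,"ty": 0,"tz": 0,"spin": 0,"fingers": 1}
    - {"tx": -0.002,"ty": 0,"tz": 0,"spin": 0,"fingers": 1}
    - {"tx": -0.002,"ty": 0,"tz": 0,"spin": 0,"fingers": 1}
    - {"tx": -0.002,"ty": 0,"tz": 0,"spin": 0,"fingers": 1}
    - {"tx": -0.002,"ty": 0,"tz": 0,"spin": 0,"fingers": 1}
    - {"tx": -0.002,"ty": 0,"tz": 0,"spin": 0,"fingers": 1}
    - {"tx": -0.002,"ty": 0,"tz": 0,"spin": 0,"fingers": 1}

```text
t: 7.55
ee_pos: [436.6, -291.5, 197.3]
ee_rot: [0.293, 0.956, 0.0, -0.0]
wrist_force: [0.1, -0.8, -1.9]
opening: 0.386
grasp_force: 39.9
```

Call:
drive_tool:
  moves:
    - {"tx": 0,"ty": 0,"tz": 0,"spin": 0,"fingers": 1}
    - {"tx": 0,"ty": 0,"tz": 0,"spin": 0,"fingers": 1}
    - {"tx": 0,"ty": 0,"tz": 0,"spin": 0,"fingers": 1}
    - {"tx": 0,"ty": 0,"tz": 0,"spin": 0,"fingers": 1}
    - {"tx": 0,"ty": 0,"tz": 0,"spin": 0,"fingers": 1}
    - {"tx": 0,"ty": 0,"tz": 0,"spin": 0,"fingers": 1}
    - {"tx": 0,"ty": 0,"tz": 0,"spin": 0,"fingers": 1}
    - {"tx": 0,"ty": 0,"tz": 0,"spin": 0,"fingers": 1}

```text
t: 8.35
ee_pos: [436.6, -291.5, 197.3]
ee_rot: [0.293, 0.956, 0.0, 0.0]
wrist_force: [-0.5, -0.1, -2.2]
opening: 0.387
grasp_force: 39.9
```

Call:
drive_tool:
  moves:
    - {"tx": 0,"ty": 0.0,"tz": -0.02,"spin": 0,"fingers": 1}
    - {"tx": 0,"ty": 0.02,"tz": -0.043,"spin": -0.05,"fingers": 1}
    - {"tx": -0.001,"ty": 0.05,"tz": -0.043,"spin": -0.13,"fingers": 1}
    - {"tx": -0.002,"ty": 0.085,"tz": -0.043,"spin": -0.22,"fingers": 1}
    - {"tx": -0.003,"ty": 0.12,"tz": -0.043,"spin": -0.31,"fingers": 1}
    - {"tx": -0.003,"ty": 0.155,"tz": -0.043,"spin": -0.4,"fingers": 1}
    - {"tx": -0.004,"ty": 0.19,"tz": -0.043,"spin": -0.5,"fingers": 1}
    - {"tx": -0.005,"ty": 0.225,"tz": -0.043,"spin": -0.6,"fingers": 1}
    - {"tx": -0.005,"ty": 0.255,"tz": -0.043,"spin": -0.68,"fingers": 1}
    - {"tx": -0.005,"ty": 0.275,"tz": -0.043,"spin": -0.72,"fingers": 1}
    - {"tx": -0.0055,"ty": 0.2835,"tz": -0.043,"spin": -0.733,"fingers": 1}
    - {"tx": -0.0055,"ty": 0.2835,"tz": -0.043,"spin": -0.733,"fingers": 1}
    - {"tx": -0.0055,"ty": 0.2835,"tz": -0.043,"spin": -0.733,"fingers": 1}

```text
t: 9.65
ee_pos: [599.0, -61.5, 240.2]
ee_rot: [-0.068, 0.998, -0.0, -0.0]
wrist_force: [-0.8, -1.0, -2.5]
opening: 0.386
grasp_force: 39.9
```

```bash
python3 - <<'E'
from h import *
s=state();print(s['t'],s['ee_pos'],R.from_quat(s['ee_rot']).as_matrix().round(3).tolist(),s['qpos'].round(2))
c=get_calibration('wrist');im=snapshot('wrist')[:,:,::-1];cv2.imwrite('pics/w5.png',im);np.save('c5.npy',c,allow_pickle=True)
print(proj(c,[612,84,38]))
E
```

```text
9.65 [598.95195439 -61.5092061  240.17694042] [[-0.991, -0.136, -0.001], [-0.136, 0.991, -0.001], [0.001, -0.001, -1.0]] [-0.29  0.37  0.38  1.76 -0.15  1.05  1.85]
[404.25810432 211.4295091 ]
```

View pics/w5.png

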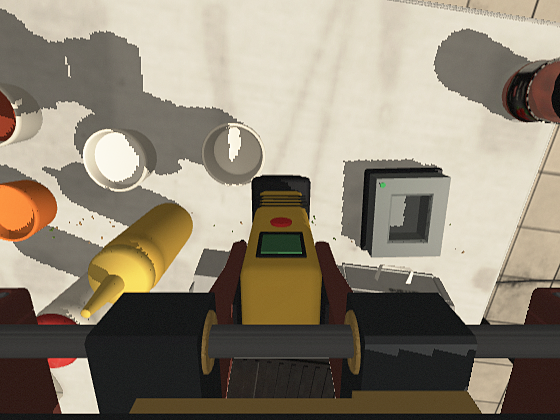

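The base is fully in view. Its top face spans about (376,178) to (447,257) and the socket about (390,194) to (432,241), aligned with the tool to within a couple of degrees.

```bash
python3 - <<'E'
from h import *
c=np.load('c5.npy',allow_pickle=True).item();im=cv2.imread('pics/w5.png');g=cv2.cvtColor(im,cv2.COLOR_BGR2GRAY)
print(g[215,355:470:2].tolist());print(g[165:275:2,412].tolist())
print(g[185,370:460:2].tolist());
x0,y0=350,165
for lo,hi in((100,185),(110,200),(120,190),(130,190)):
    m=cv2.inRange(g,lo,hi)[y0:275,x0:465];m=cv2.morphologyEx(m,cv2.MORPH_OPEN,np.ones((3,3),np.uint8))
    cs,h=cv2.findContours(m,cv2.RETR_CCOMP,cv2.CHAIN_APPROX_NONE)
    for k,hh in zip(cs,h[0]):
        if cv2.contourArea(k)<800: continue
        P=np.array([ray(c,p[0][0]+x0,p[0][1]+y0,38)[:2] for p in k],np.float32);r=cv2.minAreaRect(P)
        print(lo,hi,'hole' if hh[3]>=0 else 'outer',len(k),np.round(r[0],1),np.round(r[1],1),round(r[2],1))
E
```

```text
[107, 108, 106, 123, 17, 18, 33, 47, 42, 34, 155, 147, 147, 148, 150, 150, 151, 135, 155, 153, 155, 155, 156, 158, 45, 66, 66, 67, 68, 68, 64, 69, 44, 46, 45, 46, 65, 75, 166, 163, 163, 162, 163, 164, 164, 169, 226, 224, 223, 223, 224, 225, 224, 226, 225, 223, 220, 222]
[112, 88, 16, 17, 49, 52, 58, 163, 159, 157, 159, 158, 160, 159, 147, 94, 66, 67, 69, 67, 67, 68, 67, 68, 66, 67, 67, 67, 68, 67, 67, 68, 68, 67, 52, 50, 53, 71, 103, 143, 154, 153, 155, 154, 156, 148, 212, 222, 223, 222, 221, 219, 223, 213, 254]
[49, 44, 43, 135, 155, 91, 147, 143, 153, 152, 153, 154, 155, 155, 155, 156, 156, 155, 156, 156, 159, 159, 158, 159, 159, 159, 160, 163, 161, 161, 162, 161, 162, 163, 164, 161, 164, 164, 165, 163, 230, 225, 225, 225, 223]
100 185 outer 296 [619.5  91.8] [96.5 82.1] 9.0
100 185 hole 178 [620.   92.8] [61.  48.3] 8.9
100 185 outer 290 [609.1  57.3] [93.9 79. ] 7.8
110 200 outer 302 [619.9  91.9] [96.5 82.3] 9.0
110 200 hole 177 [619.9  92.8] [61.  48.5] 8.6
120 190 outer 310 [619.7  91.9] [96.2 82.2] 9.0
120 190 hole 181 [619.6  92.7] [61.  49.5] 7.7
130 190 outer 309 [619.8  92. ] [96.2 82.1] 9.1
130 190 hole 206 [619.6  92.5] [61.  49.9] 7.8
```

```bash
python3 - <<'E'
from h import *
c=np.load('c5.npy',allow_pickle=True).item();im=cv2.imread('pics/w5.png');g=cv2.cvtColor(im,cv2.COLOR_BGR2GRAY)
s=state();r=R.from_quat(s['ee_rot']).as_matrix();T=lambda x,y,z:s['ee_pos']-r[:,0]*x+r[:,1]*y-r[:,2]*(z-133.4)
for z in(29,39):print('collar back corners pred',z,[proj(c,T(-30,y,z)).round(1).tolist() for y in(-23,23)])
print('handle top back pred',[proj(c,T(-20,y,100)).round(1).tolist() for y in(-17,17)])
for rr in(182,186,190):
    d=np.where(g[rr,230:340]<45)[0]+230;print(rr,d.min(),d.max())
print('col',g[168:200,281].tolist())
hv=cv2.cvtColor(im,cv2.COLOR_BGR2HSV);ym=cv2.inRange(hv,(15,120,60),(35,255,255))
for rr in(225,235,250):d=np.where(ym[rr,230:340])[0]+230;print('yel',rr,d.min(),d.max())
c=get_calibration('top');g=cv2.cvtColor(cv2.imread('pics/top0.png'),cv2.COLOR_BGR2GRAY)
print(g[205,165:222].tolist());print(g[165:225,205].tolist())
for hi in (105,115,125):
  m=cv2.inRange(g,72,hi)[165:225,165:220]
  for k in cv2.findContours(m,0,cv2.CHAIN_APPROX_NONE)[0]:
    if cv2.contourArea(k)>500:
        P=np.array([ray(c,p[0][0]+165,p[0][1]+165,38)[:2] for p in k],np.float32);q=cv2.minAreaRect(P);print('top base',np.round(q[0],1),np.round(q[1],1),q[2])
E
```

```text
collar back corners pred 29 [[250.2, 174.7], [308.2, 174.7]]
collar back corners pred 39 [[249.1, 177.3], [309.3, 177.3]]
handle top back pred [[250.3, 215.6], [307.8, 215.5]]
182 252 309
186 252 309
190 252 309
col [218, 219, 219, 220, 223, 232, 188, 77, 0, 17, 20, 33, 35, 31, 17, 23, 20, 28, 19, 24, 22, 19, 26, 70, 87, 85, 77, 41, 51, 75, 44, 34]
yel 225 252 309
yel 235 250 311
yel 250 246 315
[165, 166, 166, 166, 165, 165, 165, 165, 164, 162, 151, 128, 111, 105, 105, 104, 103, 97, 85, 76, 76, 80, 83, 85, 87, 89, 92, 96, 98, 100, 100, 100, 101, 101, 101, 102, 102, 104, 103, 103, 103, 102, 101, 94, 74, 60, 56, 67, 79, 86, 88, 89, 90, 90, 90, 96, 117]
[88, 119, 146, 158, 158, 158, 157, 149, 129, 98, 77, 74, 76, 78, 80, 82, 86, 89, 92, 93, 94, 95, 97, 98, 100, 101, 101, 101, 102, 102, 102, 102, 103, 103, 103, 103, 103, 103, 103, 103, 103, 102, 100, 98, 96, 85, 68, 57, 55, 64, 78, 87, 97, 120, 145, 158, 162, 163, 163, 163]
top base [611.2  71.9] [112.4 108.4] 6.563185691833496
top base [611.   71.7] [113.5 111.9] 8.511207580566406
top base [610.8  72.5] [116.1 113.8] 7.9937334060668945
```

```bash
python3 - <<'E'
from h import *
def rim(name,c,boxes,lo,hi):
    im=cv2.imread(f'pics/{name}.png');hv=cv2.cvtColor(im,cv2.COLOR_BGR2HSV)
    for b in boxes:
        sub=hv[b[1]:b[3],b[0]:b[2]];m=cv2.inRange(sub,lo,hi);m=cv2.morphologyEx(m,cv2.MORPH_OPEN,np.ones((2,2),np.uint8))
        k=max(cv2.findContours(m,0,cv2.CHAIN_APPROX_NONE)[0],key=cv2.contourArea)
        P=np.array([ray(c,p[0][0]+b[0],p[0][1]+b[1],42)[:2] for p in k],np.float32)
        print(name,b,(P.min(0)+P.max(0))/2,np.ptp(P,0))
ct=get_calibration('top');cw=np.load('c5.npy',allow_pickle=True).item()
# orange bowls and the spice lid, sauces: same features in each view
O=((5,150,120),(14,255,255))
rim('top0',ct,[(355,158,388,192),(402,220,436,254)],*O)
cs=get_calibration('scene');rim('scene0',cs,[(352,238,385,268),(352,288,388,322)],*O)
ims=[]
im=cv2.imread('pics/w5.png');ims.append(cv2.resize(im[110:210,70:270],(800,400)))
im=cv2.imread('pics/top0.png');ims.append(cv2.resize(im[182:232,250:400],(600,200),interpolation=cv2.INTER_CUBIC));ims[1]=cv2.copyMakeBorder(ims[1],0,0,0,200,0)
cv2.imwrite('pics/rims.png',np.vstack(ims))
E
```

```text
top0 (355, 158, 388, 192) [ 669.77454 -366.94565] [67.67267 66.81653]
top0 (402, 220, 436, 254) [ 510.3224  -483.00778] [62.732147 70.79791 ]
scene0 (352, 238, 385, 268) [ 653.6453 -380.5861] [99.94495 83.65863]
scene0 (352, 288, 388, 322) [ 496.69537 -493.42645] [90.1163   78.145996]
```

View pics/rims.png

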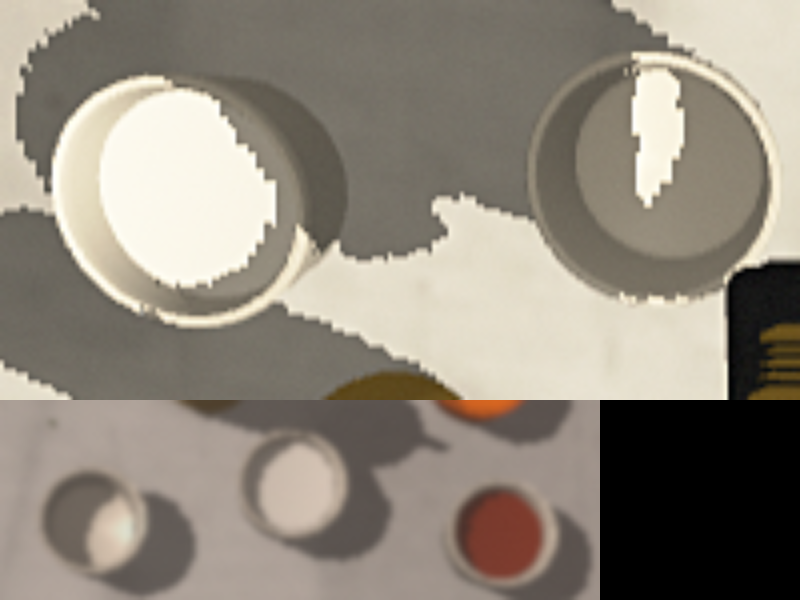

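The white and empty rims are measurable in both views. In the wrist view their centres are (114.6,160.3) and (233.5,154.3). In the top view they are (323.6,203.3) and (273.8,212.9), with the red one at (375.4,215.3).

```bash
python3 - <<'E'
from h import *
ct=get_calibration('top');cw=np.load('c5.npy',allow_pickle=True).item()
for n,c,u,v in[('white w',cw,114.6,160.3),('white t',ct,323.6,203.3),('empty w',cw,233.5,154.3),('empty t',ct,273.8,212.9),('red t',ct,375.4,215.3)]:print(n,ray(c,u,v,42).round(1)[:2])
print('top axis', ray(ct,192.3,195.5,38))
E
```

```text
white w [ 596.5 -241.2]
white t [ 593.8 -245.2]
empty w [ 572.8 -115. ]
empty t [ 569.2 -119.8]
red t [ 563.5 -375.2]
top axis [613.76082931  86.07923732  38.        ]
```

The wrist and top views differ by a constant of about (3,4) mm. The wrist view fits the held thermometer, so the sauce is probably 5 mm off from where I aimed. There is plenty of time, so I'll measure the sauce with the wrist camera and aim again.

Call:
drive_tool:
  moves:
    - {"tx": 0.03,"ty": 0,"tz": 0,"spin": 0,"fingers": 1}
    - {"tx": 0.065,"ty": -0.01,"tz": 0,"spin": 0,"fingers": 1}
    - {"tx": 0.09,"ty": -0.04,"tz": 0,"spin": 0,"fingers": 1}
    - {"tx": 0.1,"ty": -0.075,"tz": 0,"spin": 0,"fingers": 1}
    - {"tx": 0.1,"ty": -0.1,"tz": 0,"spin": 0,"fingers": 1}
    - {"tx": 0.1,"ty": -0.11,"tz": 0,"spin": 0,"fingers": 1}
    - {"tx": 0.1,"ty": -0.11,"tz": 0,"spin": 0,"fingers": 1}
    - {"tx": 0.1,"ty": -0.11,"tz": 0,"spin": 0,"fingers": 1}

```text
t: 10.5
ee_pos: [515.9, -181.5, 240.1]
ee_rot: [-0.07, 0.998, 0.0, -0.0]
wrist_force: [0.1, 0.6, -3.1]
opening: 0.382
grasp_force: 40.0
```

```bash
python3 - <<'E'
from h import *
s=state();print(s['t'],s['ee_pos'],R.from_quat(s['ee_rot']).as_matrix().round(3).tolist())
c=get_calibration('wrist');im=snapshot('wrist')[:,:,::-1].copy();cv2.imwrite('pics/w6.png',im)
u,v=proj(c,[566,-373,34]);print(u,v)
hv=cv2.cvtColor(im,cv2.COLOR_BGR2HSV);m=cv2.inRange(hv,(0,120,30),(7,255,255))|cv2.inRange(hv,(173,120,30),(180,255,255))
for k in cv2.findContours(m,0,cv2.CHAIN_APPROX_NONE)[0]:
    if cv2.contourArea(k)>400:
        P=np.array([ray(c,p[0][0],p[0][1],34)[:2] for p in k],np.float32)
        print(cv2.boundingRect(k),cv2.minEnclosingCircle(P),cv2.fitEllipse(P))
E
```

```text
10.5 [ 515.86291366 -181.5424187   240.0899918 ] [[-0.99, -0.139, -0.0], [-0.139, 0.99, 0.001], [0.0, 0.001, -1.0]]
107.73612770269017 202.68383055244328
(502, 359, 58, 55) ((754.3323974609375, 215.48526000976562), 62.90717697143555) ((759.0784912109375, 210.77188110351562), (81.98725891113281, 113.83329772949219), 114.46100616455078)
(0, 359, 61, 55) ((852.6748657226562, -494.117431640625), 62.72268295288086) ((854.1614379882812, -489.464599609375), (85.66181182861328, 109.67406463623047), 80.51485443115234)
(524, 289, 36, 35) ((630.5492553710938, 178.28396606445312), 32.69805908203125) ((632.2288208007812, 176.0278778076172), (44.06606674194336, 60.114601135253906), 112.40858459472656)
(0, 289, 37, 35) ((723.3589477539062, -493.8889465332031), 32.66270446777344) ((723.7970581054688, -491.2215270996094), (45.95827865600586, 58.69202423095703), 79.67231750488281)
(315, 242, 37, 82) ((635.0794677734375, -100.79740905761719), 59.99081039428711) ((638.0517578125, -96.6512451171875), (30.597412109375, 120.39111328125), 111.10438537597656)
(210, 242, 37, 82) ((652.0692138671875, -224.13211059570312), 59.8607292175293) ((655.4707641601562, -227.42041015625), (30.39579963684082, 119.41767883300781), 84.75949096679688)
(85, 179, 47, 46) ((564.1863403320312, -371.19305419921875), 27.896188735961914) ((565.0621948242188, -372.5860595703125), (49.30917739868164, 54.824222564697266), 130.25839233398438)
```

The wrist view puts the sauce middle at (565,-372.5), disc radius 28 mm as expected.

Call:
drive_tool:
  moves:
    - {"tx": 0.015,"ty": -0.012,"tz": 0,"spin": 0.1,"fingers": 1}
    - {"tx": 0.035,"ty": -0.03,"tz": 0,"spin": 0.23,"fingers": 1}
    - {"tx": 0.055,"ty": -0.05,"tz": 0,"spin": 0.36,"fingers": 1}
    - {"tx": 0.075,"ty": -0.07,"tz": 0.005,"spin": 0.49,"fingers": 1}
    - {"tx": 0.085,"ty": -0.083,"tz": 0.018,"spin": 0.61,"fingers": 1}
    - {"tx": 0.091,"ty": -0.09,"tz": 0.032,"spin": 0.7,"fingers": 1}
    - {"tx": 0.093,"ty": -0.0924,"tz": 0.04,"spin": 0.733,"fingers": 1}
    - {"tx": 0.093,"ty": -0.0924,"tz": 0.042,"spin": 0.733,"fingers": 1}
    - {"tx": 0.093,"ty": -0.0924,"tz": 0.042,"spin": 0.733,"fingers": 1}
    - {"tx": 0.093,"ty": -0.0924,"tz": 0.042,"spin": 0.733,"fingers": 1}

```text
t: 11.55
ee_pos: [437.6, -286.1, 198.7]
ee_rot: [0.291, 0.957, 0.0, 0.0]
wrist_force: [-0.3, -0.2, -2.3]
opening: 0.384
grasp_force: 40.0
```

```bash
python3 - <<'E'
from h import *
s=state();r=R.from_quat(s['ee_rot']).as_matrix();print(s['t'],s['ee_pos'],r.round(3).tolist())
f=-r[:,0];d=-r[:,2];nose=s['ee_pos']+r[:,2]*65+f*55.8;S=np.array([565,-372.5,34.]);los=(f-d)/2**.5
print('dist',np.linalg.norm(S-nose),'hit',nose+los*(34-nose[2])/los[2])
E
```

```text
11.55 [ 437.64483245 -286.10596821  198.73459375] [[-0.83, 0.557, 0.001], [0.557, 0.83, 0.0], [-0.001, 0.001, -1.0]]
dist 139.8874886248426 hit [ 567.03118904 -372.82422291   34.        ]
```

Within 2 mm and 139.9 mm away, so I'll hold for more than two seconds.

Call:
drive_tool:
  moves:
    - {"tx": 0,"ty": 0,"tz": 0,"spin": 0,"fingers": 1}
    - {"tx": 0,"ty": 0,"tz": 0,"spin": 0,"fingers": 1}
    - {"tx": 0,"ty": 0,"tz": 0,"spin": 0,"fingers": 1}
    - {"tx": 0,"ty": 0,"tz": 0,"spin": 0,"fingers": 1}
    - {"tx": 0,"ty": 0,"tz": 0,"spin": 0,"fingers": 1}
    - {"tx": 0,"ty": 0,"tz": 0,"spin": 0,"fingers": 1}
    - {"tx": 0,"ty": 0,"tz": 0,"spin": 0,"fingers": 1}
    - {"tx": 0,"ty": 0,"tz": 0,"spin": 0,"fingers": 1}
    - {"tx": 0,"ty": 0,"tz": 0,"spin": 0,"fingers": 1}
    - {"tx": 0,"ty": 0,"tz": 0,"spin": 0,"fingers": 1}
    - {"tx": 0,"ty": 0,"tz": 0,"spin": 0,"fingers": 1}
    - {"tx": 0,"ty": 0,"tz": 0,"spin": 0,"fingers": 1}
    - {"tx": 0,"ty": 0,"tz": 0,"spin": 0,"fingers": 1}
    - {"tx": 0,"ty": 0,"tz": 0,"spin": 0,"fingers": 1}
    - {"tx": 0,"ty": 0,"tz": 0,"spin": 0,"fingers": 1}
    - {"tx": 0,"ty": 0,"tz": 0,"spin": 0,"fingers": 1}
    - {"tx": 0,"ty": 0,"tz": 0,"spin": 0,"fingers": 1}
    - {"tx": 0,"ty": 0,"tz": 0,"spin": 0,"fingers": 1}
    - {"tx": 0,"ty": 0,"tz": 0,"spin": 0,"fingers": 1}
    - {"tx": 0,"ty": 0,"tz": 0,"spin": 0,"fingers": 1}

```text
t: 13.55
ee_pos: [436.7, -286.8, 198.3]
ee_rot: [0.293, 0.956, 0.0, 0.0]
wrist_force: [0.4, 0.3, -3.3]
opening: 0.383
grasp_force: 40.0
```

Call:
drive_tool:
  moves:
    - {"tx": 0,"ty": 0,"tz": 0,"spin": 0,"fingers": 1}
    - {"tx": 0,"ty": 0,"tz": 0,"spin": 0,"fingers": 1}
    - {"tx": 0,"ty": 0,"tz": 0,"spin": 0,"fingers": 1}
    - {"tx": 0,"ty": 0,"tz": 0,"spin": 0,"fingers": 1}
    - {"tx": 0,"ty": 0,"tz": 0,"spin": 0,"fingers": 1}

```text
t: 14.05
ee_pos: [436.7, -286.8, 198.3]
ee_rot: [0.293, 0.956, -0.0, 0.0]
wrist_force: [0.1, -0.6, -2.6]
opening: 0.386
grasp_force: 40.0
```

Now plugging in. The nose reaches 67 mm forward of the handle and the griddle stands close behind the base, so I'll check that clearance before choosing which way round to plug.

```bash
python3 - <<'E'
import cv2,numpy as np
I=cv2.INTER_CUBIC
a=cv2.resize(cv2.imread('pics/top0.png')[145:225,150:283],(532,320),interpolation=I)
b=cv2.resize(cv2.imread('pics/w5.png')[235:300,335:400+67],(264*2//2,130*2//2*1),interpolation=I)
b=cv2.resize(cv2.imread('pics/w5.png')[240:310,335:402],(268,280),interpolation=I)
s=cv2.resize(cv2.imread('pics/scene0.png')[150:220,220:380],(640,280),interpolation=I)
o=np.zeros((600,800,3),np.uint8);o[:320,:532]=a;o[:280,532:]=b;o[320:,:640]=s
cv2.imwrite('pics/grid.png',o)
E
```

```text
(no output)
```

View pics/grid.png

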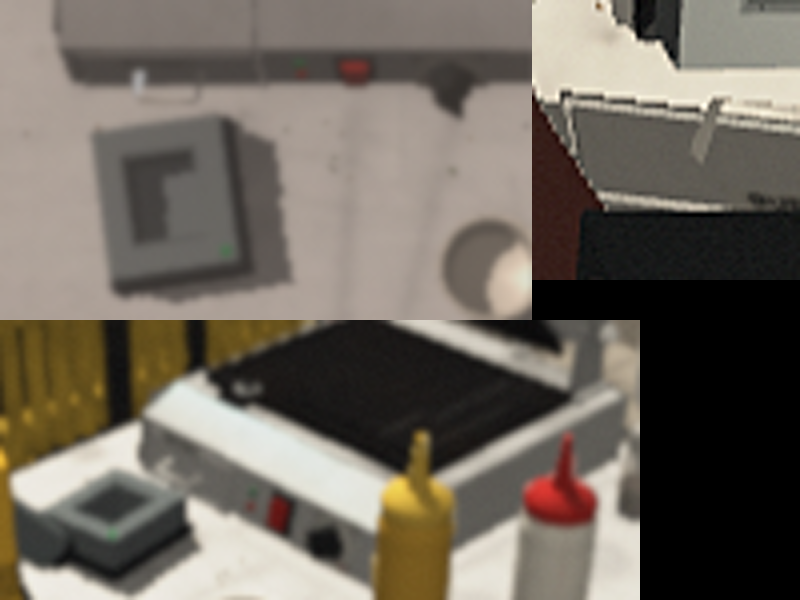

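The griddle's front panel is about 70 mm high at x≈705, and a metal hook (170,100 in the crop) sticks out to about x≈675. That is right where the nose (x≈688) would come. Plugging it in turned round, with the nose towards the robot, avoids this and is allowed.

Call:
drive_tool:
  moves:
    - {"tx": 0.0,"ty": 0.0,"tz": -0.025,"spin": 0.0,"fingers": 1}
    - {"tx": 0.003,"ty": 0.023,"tz": -0.042,"spin": 0.13,"fingers": 1}
    - {"tx": 0.007,"ty": 0.046,"tz": -0.042,"spin": 0.27,"fingers": 1}
    - {"tx": 0.01,"ty": 0.069,"tz": -0.042,"spin": 0.4,"fingers": 1}
    - {"tx": 0.013,"ty": 0.092,"tz": -0.042,"spin": 0.53,"fingers": 1}
    - {"tx": 0.017,"ty": 0.115,"tz": -0.042,"spin": 0.66,"fingers": 1}
    - {"tx": 0.02,"ty": 0.138,"tz": -0.042,"spin": 0.8,"fingers": 1}
    - {"tx": 0.023,"ty": 0.162,"tz": -0.042,"spin": 0.93,"fingers": 1}
    - {"tx": 0.027,"ty": 0.185,"tz": -0.042,"spin": 1.06,"fingers": 1}
    - {"tx": 0.03,"ty": 0.208,"tz": -0.042,"spin": 1.19,"fingers": 1}
    - {"tx": 0.033,"ty": 0.231,"tz": -0.042,"spin": 1.33,"fingers": 1}
    - {"tx": 0.037,"ty": 0.254,"tz": -0.042,"spin": 1.46,"fingers": 1}
    - {"tx": 0.04,"ty": 0.277,"tz": -0.042,"spin": 1.59,"fingers": 1}
    - {"tx": 0.043,"ty": 0.3,"tz": -0.042,"spin": 1.73,"fingers": 1}
    - {"tx": 0.047,"ty": 0.323,"tz": -0.042,"spin": 1.86,"fingers": 1}
    - {"tx": 0.05,"ty": 0.346,"tz": -0.042,"spin": 1.99,"fingers": 1}
    - {"tx": 0.053,"ty": 0.369,"tz": -0.042,"spin": 2.12,"fingers": 1}
    - {"tx": 0.057,"ty": 0.395,"tz": -0.042,"spin": 2.26,"fingers": 1}
    - {"tx": 0.06,"ty": 0.412,"tz": -0.042,"spin": 2.36,"fingers": 1}
    - {"tx": 0.06,"ty": 0.4154,"tz": -0.042,"spin": 2.389,"fingers": 1}

```text
t: 16.05
ee_pos: [620.0, 94.3, 239.5]
ee_rot: [0.997, 0.081, -0.0, 0.0]
wrist_force: [-0.2, 0.2, -3.4]
opening: 0.389
grasp_force: 40.0
```

Call:
drive_tool:
  moves:
    - {"tx": 0.0,"ty": 0.0,"tz": 0,"spin": 0.0,"fingers": 1}
    - {"tx": 0.0,"ty": 0.0,"tz": 0,"spin": 0.0,"fingers": 1}
    - {"tx": 0.0,"ty": 0.0,"tz": 0,"spin": 0.0,"fingers": 1}

```text
t: 16.35
ee_pos: [619.0, 89.4, 240.6]
ee_rot: [0.997, 0.079, 0.0, -0.0]
wrist_force: [0.2, 0.1, -2.3]
opening: 0.384
grasp_force: 40.0
```

```bash
python3 - <<'E'
from h import *
s=state();r=R.from_quat(s['ee_rot']).as_matrix();print(s['t'],s['ee_pos'],r.round(3).tolist(),s['qpos'].round(2))
print('yaw',np.degrees(np.arctan2(-r[1,0],-r[0,0])),'tool d',totool(np.array([619.3,91.1,s['ee_pos'][2]])-s['ee_pos']))
E
```

```text
16.35 [619.02337613  89.42371307 240.56923155] [[0.988, 0.157, 0.0], [0.157, -0.988, 0.0], [0.0, -0.0, -1.0]] [-0.94  0.59  1.03  1.73 -0.55  1.15 -1.16]
yaw -170.95656270681502 tool d [ 5.36669442e-01 -1.61196910e+00  3.95648968e-04]
```

Call:
drive_tool:
  moves:
    - {"tx": 0.0005,"ty": -0.0016,"tz": 0.01,"spin": 0.0,"fingers": 1}
    - {"tx": 0.0005,"ty": -0.0016,"tz": 0.03,"spin": 0.0,"fingers": 1}
    - {"tx": 0.0005,"ty": -0.0016,"tz": 0.05,"spin": 0.0,"fingers": 1}
    - {"tx": 0.0005,"ty": -0.0016,"tz": 0.06,"spin": 0.0,"fingers": 1}
    - {"tx": 0.0005,"ty": -0.0016,"tz": 0.065,"spin": 0.0,"fingers": 1}
    - {"tx": 0.0005,"ty": -0.0016,"tz": 0.068,"spin": 0.0,"fingers": 1}
    - {"tx": 0.0005,"ty": -0.0016,"tz": 0.071,"spin": 0.0,"fingers": 1}
    - {"tx": 0.0005,"ty": -0.0016,"tz": 0.074,"spin": 0.0,"fingers": 1}
    - {"tx": 0.0005,"ty": -0.0016,"tz": 0.074,"spin": 0.0,"fingers": 1}

```text
t: 17.25
ee_pos: [619.9, 92.3, 166.4]
ee_rot: [0.997, 0.079, 0.0, 0.0]
wrist_force: [0.4, -0.4, -3.4]
opening: 0.388
grasp_force: 40.0
```

The plug is 5 mm into the socket with no contact force. Continuing down.

Call:
drive_tool:
  moves:
    - {"tx": 0,"ty": 0,"tz": 0.003,"spin": 0.0,"fingers": 1}
    - {"tx": 0,"ty": 0,"tz": 0.007,"spin": 0.0,"fingers": 1}
    - {"tx": 0,"ty": 0,"tz": 0.011,"spin": 0.0,"fingers": 1}
    - {"tx": 0,"ty": 0,"tz": 0.015,"spin": 0.0,"fingers": 1}
    - {"tx": 0,"ty": 0,"tz": 0.017,"spin": 0.0,"fingers": 1}
    - {"tx": 0,"ty": 0,"tz": 0.018,"spin": 0.0,"fingers": 1}

```text
t: 17.85
ee_pos: [619.6, 92.3, 148.0]
ee_rot: [0.997, 0.079, -0.0, 0.0]
wrist_force: [-0.2, -2.5, -1.7]
opening: 0.386
grasp_force: 40.0
```

Call:
drive_tool:
  moves:
    - {"tx": 0,"ty": 0,"tz": 0.001,"spin": 0.0,"fingers": 1}
    - {"tx": 0,"ty": 0,"tz": 0.002,"spin": 0.0,"fingers": 1}
    - {"tx": 0,"ty": 0,"tz": 0.003,"spin": 0.0,"fingers": 1}
    - {"tx": 0,"ty": 0,"tz": 0.0035,"spin": 0.0,"fingers": 1}
    - {"tx": 0,"ty": 0,"tz": 0.0035,"spin": 0.0,"fingers": 1}

```text
t: 18.35
ee_pos: [619.8, 92.4, 145.4]
ee_rot: [0.997, 0.079, 0.0, -0.0]
wrist_force: [-1.9, -3.0, 4.2]
opening: 0.39
grasp_force: 40.0
```

It is seated at TCP z 145.4 with contact on the floor, as computed. Releasing and retreating straight up.

Call:
drive_tool:
  moves:
    - {"tx": 0,"ty": 0,"tz": 0,"spin": 0.0,"fingers": 0.0}
    - {"tx": 0,"ty": 0,"tz": 0,"spin": 0.0,"fingers": -0.3}
    - {"tx": 0,"ty": 0,"tz": 0,"spin": 0.0,"fingers": -0.6}
    - {"tx": 0,"ty": 0,"tz": 0,"spin": 0.0,"fingers": -0.8}
    - {"tx": 0,"ty": 0,"tz": 0,"spin": 0.0,"fingers": -0.8}
    - {"tx": 0,"ty": 0,"tz": 0,"spin": 0.0,"fingers": -0.8}
    - {"tx": 0,"ty": 0,"tz": -0.01,"spin": 0.0,"fingers": -0.8}
    - {"tx": 0,"ty": 0,"tz": -0.03,"spin": 0.0,"fingers": -0.8}
    - {"tx": 0,"ty": 0,"tz": -0.06,"spin": 0.0,"fingers": -0.8}
    - {"tx": 0,"ty": 0,"tz": -0.09,"spin": 0.0,"fingers": -0.8}
    - {"tx": 0,"ty": 0,"tz": -0.12,"spin": 0.0,"fingers": -0.8}
    - {"tx": 0,"ty": 0,"tz": -0.13,"spin": 0.0,"fingers": -0.8}
    - {"tx": 0,"ty": 0,"tz": -0.13,"spin": 0.0,"fingers": -0.8}

```text
t: 19.65
ee_pos: [620.4, 92.6, 276.5]
ee_rot: [0.997, 0.079, 0.001, -0.0]
wrist_force: [0.5, -0.6, 0.4]
opening: 0.9
grasp_force: 0.0
```

```bash
python3 - <<'E'
from h import *
s=state();print(s['t'],s['ee_pos'],s['opening'],s['wrist_force'])
c=get_calibration('wrist');im=snapshot('wrist')[:,:,::-1].copy();cv2.imwrite('pics/w9.png',im)
hv=cv2.cvtColor(im,cv2.COLOR_BGR2HSV);m=cv2.inRange(hv,(15,120,60),(35,255,255))
for k in cv2.findContours(m,0,2)[0]:
    if cv2.contourArea(k)>800:print(cv2.boundingRect(k),cv2.contourArea(k))
a=np.radians(9)
T=lambda x,y,z:np.array([619.7-x*np.cos(a)+y*np.sin(a),91.5-x*np.sin(a)-y*np.cos(a),12+z])
print('pred top corners',[proj(c,T(x,y,165)).round().tolist() for x in(-20,20) for y in(-17,17)])
# same from the scene camera: top of handle
c=get_calibration('scene');im=snapshot('scene')[:,:,::-1].copy();hv=cv2.cvtColor(im,cv2.COLOR_BGR2HSV);m=cv2.inRange(hv,(15,120,60),(35,255,255))
u,v=proj(c,T(0,0,165));print('scene pred top',u,v, 'collar',proj(c,T(0,0,39)))
for k in cv2.findContours(m,0,2)[0]:
    b=cv2.boundingRect(k)
    if cv2.contourArea(k)>60 and abs(b[0]-u)<40:print(b)
E
```

```text
19.65 [620.4154935   92.56337751 276.45807551] 0.8999254495218604 [ 0.50519245 -0.64704516  0.36871396]
(235, 391, 325, 22) 5097.5
(426, 310, 32, 65) 893.0
(104, 310, 32, 64) 850.5
(260, 169, 42, 67) 2470.5
(480, 143, 80, 67) 3669.0
pred top corners [[261.0, 190.0], [304.0, 190.0], [262.0, 237.0], [303.0, 237.0]]
scene pred top 246.10388413308925 157.2191070394915 collar [247.94510388 191.19493294]
(216, 124, 51, 72)
(271, 122, 26, 39)
(252, 58, 46, 33)
```

```bash
python3 -c "
from cell import *
print(job_done())"
```

```text
the job is handed in; nothing more can be done
None
```

The thermometer was aimed at the middle of the red sauce from 14 cm and held still for 2.5 s. It was then plugged fully into the charging base, nose towards the robot to clear the griddle, and released. I handed the job in at about 20 s.

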